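# Refit the drive wheel on the contest robot's keyed axle

### The arm

A 6-joint arm with a two-finger parallel gripper is mounted at the origin on the work surface. World frame = base frame: x ahead of the robot, y to its left, z up, the work surface at z = 0. Lengths are in m, angles in rad, forces in N, time in s.
With the tool pointing down it reaches from about 0.3 to 0.775 m from the base axis. Payload 14.6 kg.
Tool frame: the origin (TCP) lies at the centre of the arm's flange, where the gripper is bolted on; the fingertips stand 199 mm ahead of it and the grasp point (between the pads) lies 180 mm ahead of it; z points along the fingers, y is the line along which they close (so a half turn about z gives the same grasp; the last joint's range is limited). The gripper opens to 94 mm and grips with 3 to 60 N. Pads are 16 mm wide; open, the fingers measure 119 mm over their backs; the gripper's body (75 mm by 177 mm) begins 78 mm behind the grasp point.
Start: joints at [-1.168, 0.3, 1.521, -0, 1.321, -0.067], TCP at [0.249, -0.49, 0.405] pointing down, gripper open.
Joint ranges: [-3.03, 3.03], [-0.79, 2.21], [0.23, 2.52], [-1.04, 4.18], [0, 3.07], [-2.55, 2.55]. Speed limits (rad/s): [2.22, 2.22, 2.57, 3.14, 3.14, 3.14].

### API

Orientations are given as [roll, pitch, yaw] about the fixed x, y, z axes, in that order (R = Rz(yaw) Ry(pitch) Rx(roll)).
In Python, from station import ctrl gives the robot as it stands. The module is installed in compiled form; this text tells all that it offers.
- The arm moves only by the tool servo_tool, never from a script. Its argument "motion" is a list of rows, each a list of 5 numbers: the closure, from 0 (fully open) to 1 (shut), then the shift along the world's x, y, z in cm, then the turn about the world's z in degrees. A call has 1 to 20 rows; each row is the pose to reach, as a shift and turn from the pose commanded when the call began; what a row does not reach only later rows make up. A row lasts 1/8 s, in which the tool goes at most 62.5 mm and 10.7 degrees, less where a joint would pass 70% of its speed; a pose out of reach is approached as far as the arm can. A call with a gripper value outside its range is refused whole. The fingers move at their own pace and stop on an object; "squeeze" is the grip in N (left out, the last holds). Time passes only in rows, so rows that repeat a pose let the fingers close. It gives the time, the measured TCP pose, the force, the opening and the grip force at its end, in the units of the state.
- ctrl.get_obs(): the state, without advancing time (a new reading comes with each control period).
- ctrl.camera(name): name is "scene" or "top"; returns a dict with "image" (384x512x3 uint8, red, green, blue), "fx", "fy", "cx", "cy" (pixels), "camera_from_world" (4x4, takes a point from world to camera coordinates). Camera axes: x right, y up, looking along -z (the intrinsics and any distortion apply to the point x, -y, -z); pixel columns grow to the right and rows downward; lengths in m; the calibration is good to about 2 mm. A picture is of the moment at which its call begins. There is no depth.
- ctrl.hand_in(): hands the job in; it is judged then, once.
The state is a dict: "time_s": time; "qpos": joint angles; "joint_vel": joint speeds; "tau": joint torques, N m; "ee_pos": TCP position; "eef_rot": TCP orientation; "force": force on the tool from outside, world axes, zero at the start; "moment": the same for the moment, N m; "grip_width": finger opening in m; "grip_force": force on a finger pad.
Only numpy, scipy, OpenCV 4.12 (cv2) and the standard library are available. Lean on these libraries where they do the work, as an engineer would, in place of code of your own. Each camera call takes 0.05 s, during which the arm holds its last target. There are 200 camera calls.

### The job

The white contest robot lies on its side in the orange cradle and is missing one drive wheel. Pick up the loose black-tyred wheel with the blue hub, put it on the bare sloping axle, feel for the turn at which its keyway lets the axle's key in, push it fully home against its seat without forcing it, and let go. Leave the yellow wheel, cup, battery and screwdriver where they are.

Things in the scene. Friction and masses are not known exactly. Their poses are not given: they have to be found in the camera images.
- wheel: Loose drive wheel lying flat, outer face up: black tyre 56 mm across, 30 mm thick, blue hub, about 90 g. Origin: centre of its underside, the face that goes against the seat; z up along its axis. A 13.6 mm round bore goes right through; one keyway, 6.8 mm wide and reaching 12 mm from the axis, runs the bore's full length towards the wheel's +x.
- keyway (a point): The keyway's outer edge on the wheel's outer face, 12 mm from the axis along the wheel's x and 27 mm above the underside; a small orange bar on the hub starts here.
- hub_seat: Seat of the missing wheel on the robot's sloping upper side: grey round boss, 26 mm across, 12 mm proud of the panel. Origin: centre of its flat end; the wheel at home has its underside's centre here. z points out along the axle, 27 degrees from vertical, leaning towards the arm; x points straight uphill. The panel is clear for 45 mm in x and -60 to +85 mm in y; the other wheel, as tall, is at y = 118 mm.
- axle_tip (a point): End of the axle, on its axis, 26 mm above the seat. The axle is 12 mm in diameter; its last 5 mm taper to 4 mm. It is held by a gearbox and turns only under about 0.5 N m.
- key_end (a point): On the axle's axis at the height of the outer end of its red key, 12 mm above the seat. The key stands on one side of the axle from here down to the seat, 4 mm wide, reaching 10.5 mm from the axis. Its direction is not reported: it varies within 60 degrees either way of the seat's x. Off line the wheel stops on the key here, 12 mm short; in line within about 7 degrees it slides home.
- chassis: The white robot (245 x 96 x 108 mm) on its side with its orange cradle; it does not move. Origin on the table directly below the origin of the seat, which is 165 mm up; z up, turned with the robot. It reaches from -65 mm to +192 mm in y and from -45 mm to +135 mm in x.
- omni_wheel: A yellow wheel with black rollers for another robot, 54 mm in diameter and 32 mm tall, lying flat; origin at the centre of its underside. To be left alone.
- cup: White paper cup, 74 mm across and 90 mm tall, upright; origin at the centre of its underside. To be left alone.
- battery: Blue battery pack, 105 x 34 x 25 mm, lying flat, long along its x, with a red plug; origin at the centre of its underside. To be left alone.
- screwdriver: Screwdriver with a red handle, 200 mm long and 26 mm thick, lying on the table along its x, tip to +x; origin under its middle. To be left alone.
There are look-alikes about, which are no part of the job. What is shaped like the wheel but pink is not meant.

How it is judged:
By the outcome, as a careful person would: the job done as asked, in the order asked, and still so for the second after the job is handed in, with the robot touching nothing.
It also fails if it takes over 72 s, if anything falls off the work surface, if the arm or the gripper's body presses on something with over 40 N, if the wrist force passes 120 N, or if a joint passes its speed limit or range.

## Working session

There is one attempt and no reset: what is moved stays moved. The work goes in short steps, Python scripts to look and compute and a tool call to move; the robot and the scene stay as the last step left them, time stands still between calls to the robot, and variables do not carry over. Pictures are saved under pics/ and viewed, at most 10 in all, crops included, and the job is handed in when it is done.

Besides the shell and the picture viewer there is one more tool, called after "Emit:" in YAML: its name, and indented under it one key for each argument. servo_tool: Moves the arm, as the interface text tells. Its arguments: {"type":"object","properties":{"motion":{"type":"array","items":{"type":"array","items":{"type":"number"}}},"squeeze":{"type":"number"}},"required":["motion"]}

```bash
mkdir -p pics
cat > h.py <<'E'
import numpy as np, cv2
from station import ctrl
def ray(c,u,v):
    T=np.array(c["camera_from_world"]);R=T[:3,:3];o=-R.T@T[:3,3]
    d=R.T@np.array([(u-c["cx"])/c["fx"],-(v-c["cy"])/c["fy"],-1.]);return o,d/np.linalg.norm(d)
def onz(c,u,v,z):
    o,d=ray(c,u,v);return o+d*(z-o[2])/d[2]
def proj(c,p):
    q=np.array(c["camera_from_world"])@np.append(p,1);return c["cx"]+c["fx"]*q[0]/-q[2],c["cy"]-c["fy"]*q[1]/-q[2]
def tri(c1,p1,c2,p2):
    o1,d1=ray(c1,*p1);o2,d2=ray(c2,*p2)
    s=np.linalg.lstsq(np.c_[d1,-d2],o2-o1,rcond=None)[0]
    a,b=o1+s[0]*d1,o2+s[1]*d2;return (a+b)/2,np.linalg.norm(a-b)
def save(n,im,k=1): cv2.imwrite("pics/"+n,cv2.resize(im,None,fx=k,fy=k,interpolation=cv2.INTER_CUBIC)[...,::-1])
E
python3 - <<'E'
from h import *
for n in("scene","top"):
    c=ctrl.camera(n);save(n+"1.png",c["image"],1.5);print(n,{k:v for k,v in c.items() if k!="image"})
print(ctrl.get_obs())
E
```

```text
scene {'fx': 365.0175211713731, 'fy': 365.0175211713731, 'cx': 257.38449225968685, 'cy': 196.2955623507483, 'camera_from_world': array([[-0.88788781,  0.45992946,  0.01096022,  0.60950104],
       [-0.36663673, -0.7217767 ,  0.58703996,  0.02134285],
       [ 0.2779078 ,  0.5172072 ,  0.80948376, -1.09992822],
       [ 0.        ,  0.        ,  0.        ,  1.        ]])}
top {'fx': 451.92726767104216, 'fy': 451.92726767104216, 'cx': 253.50328077148868, 'cy': 193.86545905314568, 'camera_from_world': array([[ 0.01714871, -0.99984455, -0.00409821, -0.1911228 ],
       [ 0.98816988,  0.01632343,  0.15249208, -0.59783757],
       [-0.15240148, -0.00666477,  0.9882962 , -1.16114939],
       [ 0.        ,  0.        ,  0.        ,  1.        ]])}
{'time_s': 0.1, 'qpos': array([-1.16759907e+00,  3.00440826e-01,  1.52149410e+00, -1.36998969e-05,
        1.32070104e+00, -6.66343380e-02]), 'joint_vel': array([-7.92057151e-04, -2.73975133e-03, -2.78402244e-03, -3.32858385e-05,
       -3.42907274e-04, -1.07209682e-03]), 'tau': array([ 1.39057465e-03, -5.32643580e+01, -3.53282261e+01,  7.09800376e-02,
        2.35068554e-02, -6.60486262e-05]), 'ee_pos': array([ 0.24897707, -0.49039722,  0.40413962]), 'eef_rot': array([-3.14055078e+00, -5.62281201e-05,  4.69834961e-01]), 'force': array([ 1.24102572, -0.5841477 ,  0.27227751]), 'moment': array([ 0.02203419,  0.01599496, -0.04168702]), 'grip_force': 0.0, 'grip_width': 0.09401368379971849}
```

View pics/scene1.png

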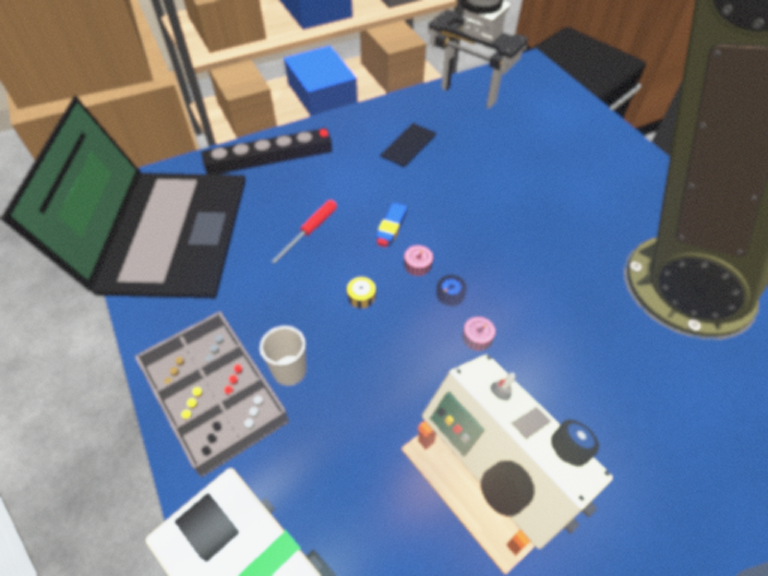

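View pics/top1.png

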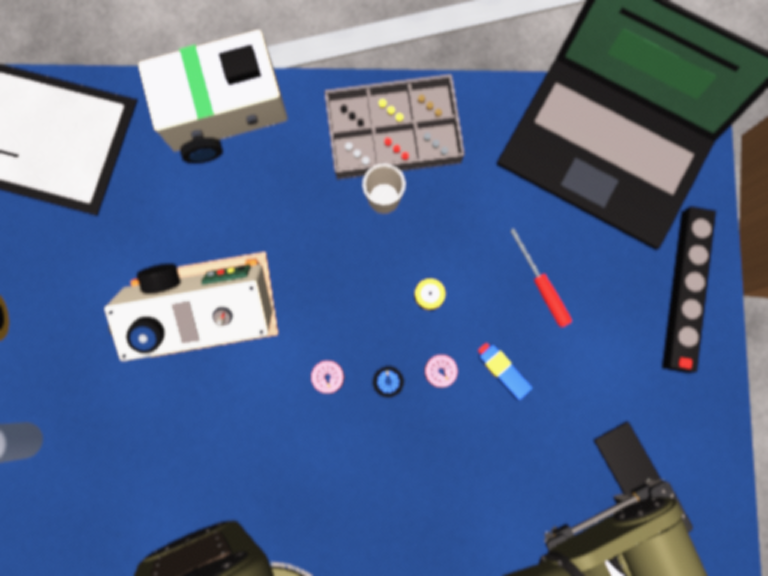

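The loose wheel candidates in the top view (1.5x picture) are:
- Black tyre with blue hub at (388,381).
- Pink ones at (327,377) and (441,371), which are look-alikes.
- Black and blue one at (145,335), which is mounted on the robot.
- Yellow omni wheel at (430,293).

The one at (388,381), seen in the scene view at (452,289), fits because it is loose, black-tyred and blue-hubbed. The axle is at top (222,317) and scene (503,383). I'll confirm both in enlarged crops.

Run:
```python
from h import *
out=[]
for n,w,a in(("top",(259,254),(148,211)),("scene",(301,193),(336,256))):
    fr=[ctrl.camera(n) for _ in range(6)];c=fr[0];im=np.mean([f["image"] for f in fr],0).astype(np.uint8)
    np.save(n+".npy",im)
    for (u,v) in(w,a): out.append(cv2.resize(im[v-16:v+16,u-20:u+20],(400,300),interpolation=cv2.INTER_CUBIC))
    H=cv2.cvtColor(im,cv2.COLOR_RGB2HSV)
    for nm,(u,v),r,lo,hi in(("wheel blk",w,16,(0,0,0),(179,255,60)),("hub blue",w,14,(95,140,150),(125,255,255)),("red",a,14,(0,70,60),(14,255,255)),("othdark",(97,223) if n=="top" else (384,294),18,(0,0,0),(179,255,60)),("othblue",(97,223) if n=="top" else (384,294),18,(95,100,60),(125,255,255))):
        m=cv2.inRange(H[v-r:v+r,u-r:u+r],lo,hi);ys,xs=np.nonzero(m)
        if len(xs):print(n,nm,len(xs),"cen",xs.mean()+u-r,ys.mean()+v-r,"bbox",xs.min()+u-r,xs.max()+u-r,ys.min()+v-r,ys.max()+v-r)
save("crop1.png",np.vstack([np.hstack(out[:2]),np.hstack(out[2:])]))
```

```text
top wheel blk 55 cen 258.27272727272725 254.6909090909091 bbox 249 268 245 263
top hub blue 400 cen 257.79 252.35250000000002 bbox 245 272 240 267
top red 14 cen 148.07142857142858 210.14285714285714 bbox 147 149 208 212
top othdark 157 cen 99.64331210191082 218.55414012738854 bbox 85 108 212 232
top othblue 284 cen 97.0105633802817 228.43661971830986 bbox 79 114 217 240
scene hub blue 373 cen 299.2386058981233 187.34048257372655 bbox 287 314 179 205
scene red 10 cen 334.0 254.5 bbox 333 335 253 256
scene othblue 497 cen 390.17303822937623 286.18712273641853 bbox 368 401 276 308
```

View pics/crop1.png

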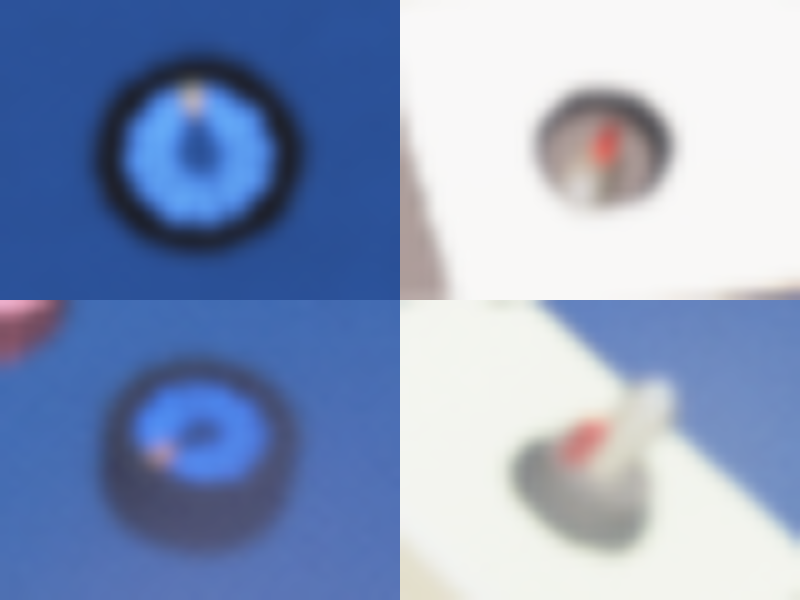

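The crops confirm the wheel. It has a black tyre and blue hub, with the bar at top px (257.6,247.2) and the hub centre at (258.5,252.7). The bare axle with its red key has its tip near top px (145.3,213) and scene px (341.3,248).

Run:
```python
from h import *
t=ctrl.camera("top");s=ctrl.camera("scene");f=lambda x,y,o:(x/10-.5+o[0],y/10-.5+o[1])
T0,T1,S0,S1=(239,238),(128,195),(281,177),(316,240)
h=onz(t,*f(199.5,152,T0),.027);b=onz(t,*f(191,97,T0),.027)
h2=onz(s,*f(202,132,S0),.027);b2=onz(s,*f(160,157,S0),.027)
for a,c in((h,b),(h2,b2)):print("hub",a,"keyway yaw",np.degrees(np.arctan2(*(c-a)[1::-1])),np.linalg.norm(c-a))
print("tri hub",tri(t,f(199.5,152,T0),s,f(202,132,S0)))
tt,ts=f(180,190,T1),f(262,82,S1)
print("tip tri",tri(t,tt,s,ts),"onz",onz(t,*tt,.188),onz(s,*ts,.188))
print("red tri",tri(t,f(205,143,T1),s,f(185,143,S1)))
im=np.load("top.npy");g=im.astype(int)
# lower white panel edge: lowest white row per column
pts=[]
for u in range(85,178):
    v=[r for r in range(200,245) if g[r,u].min()>185]
    if v:pts.append((u,max(v)))
pts=np.array(pts,np.float32);vx,vy,x0,y0=cv2.fitLine(pts,cv2.DIST_HUBER,0,.01,.01).ravel()
print("edge",vx,vy,x0,y0)
p=onz(t,x0-30*vx,y0-30*vy,.13);q=onz(t,x0+30*vx,y0+30*vy,.13);d=p-q
yaw=np.arctan2(-d[0],d[1]);print("seat yaw deg",np.degrees(yaw))
tip=tri(t,tt,s,ts)[0]
ux=np.array([np.cos(yaw),np.sin(yaw),0]);uy=np.array([-ux[1],ux[0],0]);k=np.radians(27)
Z=-np.sin(k)*ux+np.cos(k)*np.array([0,0,1]);X=np.cos(k)*ux+np.sin(k)*np.array([0,0,1])
seat=tip-.026*Z;seat2=onz(t,*tt,.1882)-.026*Z;seat3=onz(t,*f(207,153,T1),.165)
print("seat",seat,seat2,seat3)
# predicted px of seat,tip and boss ring for check; key angle candidates
S=seat2;S[2]=.165
for c,n,r in((t,"top",f(205,143,T1)),(s,"scene",f(185,143,S1))):
    print(n,"tip",proj(c,S+.026*Z),"seat",proj(c,S),"other",proj(c,S+.118*uy+.03*Z),"red",r,
      [(a,np.round(np.array(proj(c,S+.006*Z+.0085*(np.cos(np.radians(a))*X+np.sin(np.radians(a))*uy)))-r,1)) for a in range(-60,61,20)])
```

```text
hub [ 0.44584019 -0.1967655   0.027     ] keyway yaw 9.744600373413634 0.01469784168801287
hub [ 0.44200172 -0.19948798  0.027     ] keyway yaw 8.193499397286926 0.015695829016847157
tri hub (array([ 0.44528106, -0.19636365,  0.0328622 ]), np.float64(0.001111955571248085))
tip tri (array([0.52722041, 0.06839571, 0.19486674]), np.float64(0.0012687114834000978)) onz [0.52838937 0.06962712 0.188     ] [0.52341302 0.06643169 0.188     ]
red tri (array([0.54087423, 0.06705601, 0.17674282]), np.float64(6.606567245264272e-05))
edge 0.98532635 -0.17068098 118.0 233.2
seat yaw deg 10.844405495331896
seat [0.53881337 0.0706165  0.17170057] [0.53996112 0.07179863 0.16503383] [0.53982275 0.06930839 0.165     ]
top tip (np.float64(145.50347829744), np.float64(213.50158587758273)) seat (np.float64(147.16360019106332), np.float64(209.72527454861654)) other (np.float64(94.92358887579434), np.float64(222.7786405686775)) red (148.0, 208.8) [(-60, array([ 1.4, -0.4])), (-40, array([ 0.4, -1.1])), (-20, array([-0.8, -1.5])), (0, array([-2. , -1.5])), (20, array([-3.2, -1.1])), (40, array([-4.1, -0.4])), (60, array([-4.7,  0.7]))]
scene tip (np.float64(340.6376927910517), np.float64(249.8153197124035)) seat (np.float64(334.6384396937676), np.float64(257.9404767994639)) other (np.float64(385.56867192482764), np.float64(291.38669431236565)) red (334.0, 253.8) [(-60, array([-1.6,  0.4])), (-40, array([-1.5,  1.3])), (-20, array([-1. ,  2.4])), (0, array([-0.2,  3.5])), (20, array([0.9, 4.4])), (40, array([2.2, 5. ])), (60, array([3.4, 5.4]))]
```

Emit:
servo_tool:
  motion:
    - [0,5,7.3,0,5]
    - [0,10,14.6,0,9]
    - [0,15,22,-3,9]
    - [0,19.5,29.2,-8,9]
    - [0,19.5,29.2,-12,9]
    - [0,19.5,29.2,-12,9]
    - [0,19.5,29.2,-12,9]
    - [0,19.5,29.2,-12,9]
  squeeze: 8

```text
time_s: 1.8
ee_pos: [0.4442, -0.1985, 0.2849]
eef_rot: [-3.142, 0.0, 0.628]
force: [0.9, -0.7, -0.0]
grip_width: 0.0943
grip_force: 0.0
```

Run:
```python
from h import *
o=ctrl.get_obs();print(o["time_s"],o["ee_pos"],np.degrees(o["eef_rot"]))
out=[]
for n,w in(("top",(259,240)),("scene",(301,180))):
    c=ctrl.camera(n);u,v=w;out.append(cv2.resize(c["image"][v-40:v+40,u-40:u+40],(400,400),interpolation=cv2.INTER_CUBIC))
    p=o["ee_pos"].copy();p[2]-=.199
    print(n,"tip mid px",proj(c,p))
    y=np.radians(np.degrees(o["eef_rot"][2])-90);d=np.array([np.cos(y),np.sin(y),0])
    for sgn in(1,-1):print([np.round((np.array(proj(c,p+sgn*k*d))-[u-40,v-40]+.5)*5) for k in(.047,.0595)])
save("g1.png",np.hstack(out))
```

```text
1.8 [ 0.44415382 -0.19849253  0.28487457] [-1.79999937e+02  6.93881503e-03  3.59734870e+01]
top tip mid px (np.float64(259.27914002912337), np.float64(252.82917042337465))
[array([280., 213.]), array([300., 199.])]
[array([128., 321.]), array([107., 335.])]
scene tip mid px (np.float64(302.5003505225435), np.float64(177.43126468230446))
[array([132., 160.]), array([112., 152.])]
[array([290., 220.]), array([311., 228.])]
```

View pics/g1.png

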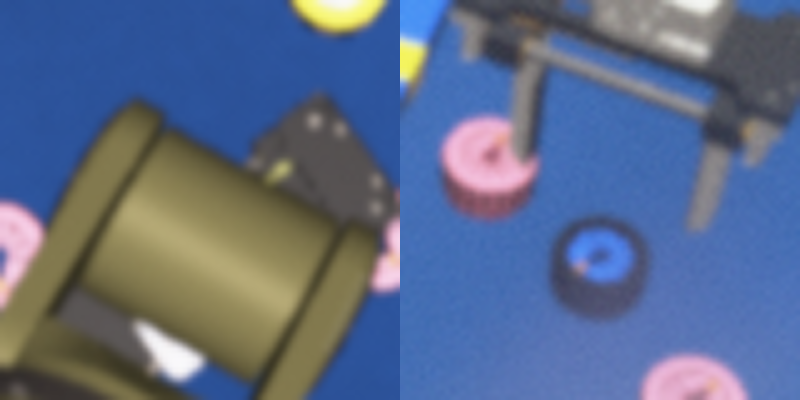

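The top view is now blocked by the arm. The scene view shows the fingers straddling the blue-hub wheel (crop px (600,262)), so I'll go down and grip.

Emit:
servo_tool:
  motion:
    - [0,0,0,-4,0]
    - [0,0,0,-7,0]
    - [0,0,0,-8.2,0]
    - [0,0,0,-8.2,0]
    - [0,0,0,-8.2,0]
    - [0.4,0,0,-8.2,0]
    - [0.6,0,0,-8.2,0]
    - [1,0,0,-8.2,0]
    - [1,0,0,-8.2,0]
    - [1,0,0,-8.2,0]
    - [1,0,0,-8.2,0]
    - [1,0,0,-8.2,0]
  squeeze: 12

```text
time_s: 3.4
ee_pos: [0.444, -0.1984, 0.2027]
eef_rot: [-3.142, 0.0, 0.627]
force: [-1.8, 0.3, 2.6]
grip_width: 0.0563
grip_force: 12.0
```

Run:
```python
from h import *
o=ctrl.get_obs();print(o["time_s"],o["ee_pos"],o["grip_width"],o["grip_force"])
c=ctrl.camera("scene");im=c["image"]
for nm,I in(("before",np.load("scene.npy")),("now",im)):
    H=cv2.cvtColor(I,cv2.COLOR_RGB2HSV)[178:206,286:318]
    print(H[12,5],H[12,14]);m=cv2.inRange(H,(100,150,165),(125,255,255));n,l,st,ce=cv2.connectedComponentsWithStats(m)
    print(nm,[(st[i],ce[i]+[286,178]) for i in range(1,n) if st[i,4]>15])
save("g2.png",np.hstack([cv2.resize(I[160:220,270:330],(400,400),interpolation=cv2.INTER_CUBIC) for I in(np.load("scene.npy"),im)]))
```

```text
3.4 [ 0.44397374 -0.19838968  0.2026735 ] 0.05627143231720213 12.000229458790272
[111 129 132] [111 158 177]
before [(array([  0,   0,  32,  21, 261], dtype=int32), array([299.98850575, 183.12643678])), (array([ 8,  8, 14, 10, 90], dtype=int32), array([301.13333333, 190.11111111]))]
[118  40  83] [112 146 162]
now [(array([ 9,  1,  8,  4, 19], dtype=int32), array([297.47368421, 180.47368421])), (array([ 8,  7, 13, 11, 80], dtype=int32), array([300.8625, 189.775 ]))]
```

View pics/g2.png

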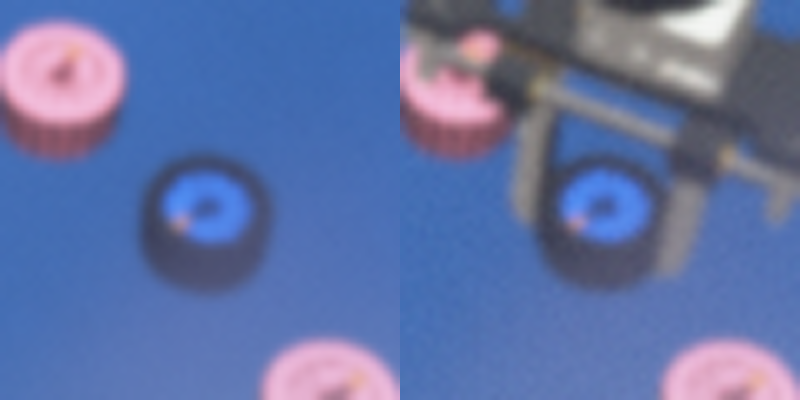

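The wheel is gripped and the hub moved by less than 1 mm (crop px (605,205)). Next I lift it and carry it over the axle tip.

Emit:
servo_tool:
  motion:
    - [1,0,0,4,0]
    - [1,0,0,9,0]
    - [1,0,0,15,-3]
    - [1,0,4,20,-10]
    - [1,3,10,22.7,-18]
    - [1,6,16,22.7,-25]
    - [1,7.5,21,22.7,-25]
    - [1,7.9,25,22.7,-25]
    - [1,7.9,26.6,22.7,-25]
    - [1,7.9,26.6,22.7,-25]
    - [1,7.9,26.6,22.7,-25]
    - [1,7.9,26.6,22.7,-25]

```text
time_s: 4.95
ee_pos: [0.523, 0.0664, 0.4297]
eef_rot: [3.141, -0.0, 0.189]
force: [-0.3, -0.2, -1.1]
grip_width: 0.0565
grip_force: 12.0
```

Run:
```python
from h import *
o=ctrl.get_obs();print(o["time_s"],o["ee_pos"],np.degrees(o["eef_rot"]),o["force"],o["moment"],o["grip_width"])
c=ctrl.camera("scene");im=c["image"]
save("g3.png",cv2.resize(im[200:275,290:390],(800,600),interpolation=cv2.INTER_CUBIC))
p=o["ee_pos"]-[0,0,.18+.0227]
for nm,q in(("under",p),("hub",p+[0,0,.027]),("tip",np.array([.5284,.0696,.188]))):print(nm,(np.array(proj(c,q))-[290,200]+.5)*8)
```

```text
4.95 [0.52297598 0.06644123 0.42973771] [ 1.79991137e+02 -8.59213192e-03  1.08261890e+01] [-0.27383692 -0.19203677 -1.1033539 ] [-0.02818645 -0.02655441 -0.0106023 ] 0.0564730918579492
under [449.68940309 311.70347436]
hub [472.51091933 257.25018374]
tip [408.92615219 402.93665656]
```

View pics/g3.png

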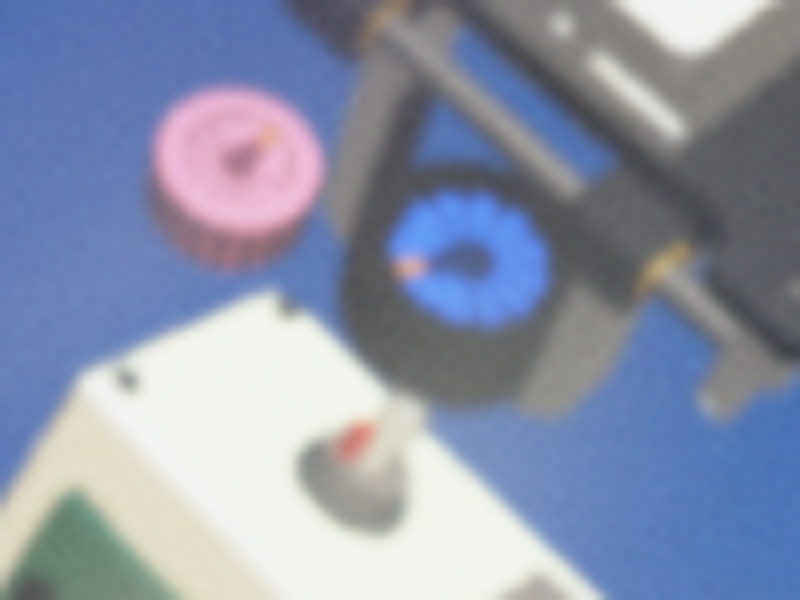

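The hub centre shows at crop (471,257), which matches the TCP prediction, so the scene camera agrees with the robot here. The axle tip is at about (411,393) and the key at (355,442). I'll refine the tip and key from these.

Run:
```python
from h import *
c=ctrl.camera("scene")
y=np.radians(10.8);ux=np.array([np.cos(y),np.sin(y),0]);uy=np.array([-ux[1],ux[0],0]);k=np.radians(27)
Z=-np.sin(k)*ux+np.cos(k)*np.array([0,0,1]);X=np.cos(k)*ux+np.sin(k)*np.array([0,0,1])
P=lambda q:np.round((np.array(proj(c,q))-[290,200]+.5)*8)
for v in(389,393,398):
    t=onz(c,411/8-.5+290,v/8-.5+200,.188);print(v,t)
t=onz(c,411/8-.5+290,393/8-.5+200,.188);S=t-.026*Z
print("seat",S,P(S),"boss base",P(S-.012*Z),"boss rim y",P(S+.013*uy),P(S-.013*uy),P(S+.013*X),P(S-.013*X))
for a in range(-60,61,20):
    d=np.cos(np.radians(a))*X+np.sin(np.radians(a))*uy
    print(a,[P(S+s*Z+.0105*d) for s in(0,.006,.012)])
hub=onz(c,471/8-.5+290,257/8-.5+200,.4297-.2027+.027);bar=onz(c,410/8-.5+290,267/8-.5+200,.254)
print("hub",hub,"keyway yaw rel seat",np.degrees(np.arctan2(*(bar-hub)[1::-1]))-10.8)
```

```text
389 [0.52554393 0.06646786 0.188     ]
393 [0.52622594 0.06744012 0.188     ]
398 [0.52707671 0.06865299 0.188     ]
seat [0.53782061 0.06965193 0.16483383] [363. 458.] boss base [342. 487.] boss rim y [398. 493.] [329. 423.] [336. 472.] [389. 444.]
-60 [array([328., 439.]), array([339., 425.]), array([350., 410.])]
-40 [array([328., 449.]), array([339., 434.]), array([350., 419.])]
-20 [array([333., 459.]), array([344., 444.]), array([355., 429.])]
0 [array([341., 470.]), array([352., 455.]), array([363., 440.])]
20 [array([352., 479.]), array([363., 464.]), array([374., 449.])]
40 [array([365., 485.]), array([376., 470.]), array([387., 455.])]
60 [array([377., 488.]), array([388., 474.]), array([399., 459.])]
hub [0.52324445 0.06620017 0.254     ] keyway yaw rel seat -27.428104777205384
```

Emit:
servo_tool:
  motion:
    - [1,0,0,-1.5,4]
    - [1,0,0,-3,4]
    - [1,0,0,-3.8,4]
    - [1,0,0,-4.2,4]
    - [1,0,0,-4.4,4]
    - [1,0,0,-4.4,4]
  squeeze: 8

```text
time_s: 5.8
ee_pos: [0.5232, 0.0677, 0.386]
eef_rot: [-3.141, -0.002, 0.26]
force: [3.4, 2.9, -1.3]
grip_width: 0.0562
grip_force: 8.0
```

Emit:
servo_tool:
  motion:
    - [1,-0.2,-0.05,0,0]
    - [1,-0.4,-0.1,-0.1,0]
    - [1,-0.5,-0.15,-0.2,0]
    - [1,-0.4,-0.12,-0.4,0]
    - [1,-0.35,-0.1,-0.5,0]
    - [1,-0.35,-0.1,-0.5,0]

```text
time_s: 6.55
ee_pos: [0.5196, 0.0666, 0.3805]
eef_rot: [-3.142, 0.0, 0.26]
force: [2.5, 2.8, 0.4]
grip_width: 0.0566
grip_force: 8.0
```

Run:
```python
from h import *
o=ctrl.get_obs();print(o["time_s"],o["ee_pos"],np.degrees(o["eef_rot"]),o["force"],o["moment"],o["grip_width"])
c=ctrl.camera("scene");save("g4.png",cv2.resize(c["image"][200:275,290:390],(800,600),interpolation=cv2.INTER_CUBIC))
```

```text
6.55 [0.51957082 0.0666371  0.38052648] [-1.79997264e+02  2.02133267e-04  1.49184647e+01] [2.46900283 2.79089901 0.36588619] [ 0.74858211 -0.58732732 -0.02187151] 0.05657916295877598
```

View pics/g4.png

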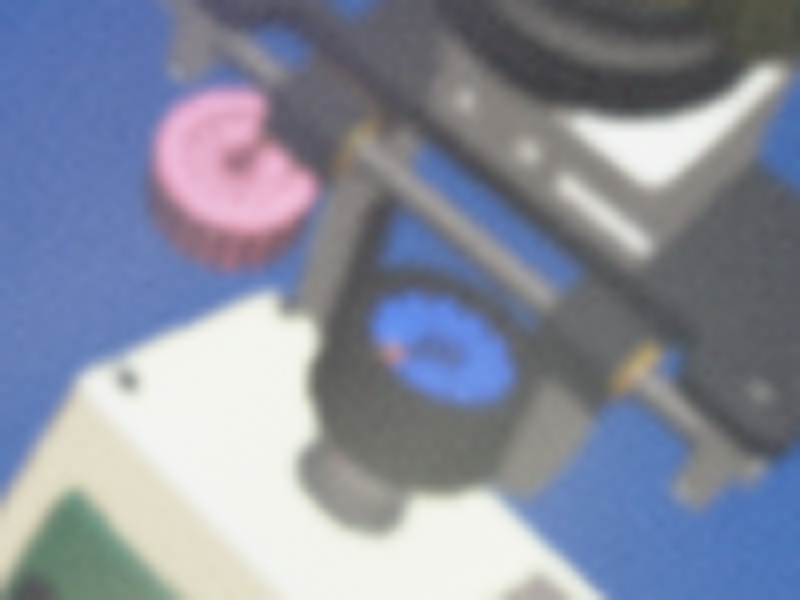

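The wheel has tilted onto the axle (hub at crop (445,348)) and lies square to it. I'll follow the axle down to the key.

Emit:
servo_tool:
  motion:
    - [1,0.05,0.05,-0.09,0]
    - [1,0.09,0.08,-0.18,0]
    - [1,0.13,0.08,-0.27,0]
    - [1,0.18,0.08,-0.36,0]
    - [1,0.18,0.08,-0.36,0]

```text
time_s: 7.22
ee_pos: [0.5213, 0.0674, 0.3769]
eef_rot: [-3.142, 0.0, 0.26]
force: [1.8, 1.7, -0.1]
grip_width: 0.0564
grip_force: 8.0
```

Emit:
servo_tool:
  motion:
    - [1,0.05,0.01,-0.09,0]
    - [1,0.09,0.02,-0.18,0]
    - [1,0.13,0.03,-0.27,0]
    - [1,0.13,0.03,-0.27,0]
    - [1,0.13,0.03,-0.27,0]

```text
time_s: 7.85
ee_pos: [0.5226, 0.0677, 0.3743]
eef_rot: [-3.142, 0.0, 0.26]
force: [2.0, 1.6, -0.0]
grip_width: 0.056
grip_force: 8.0
```

Emit:
servo_tool:
  motion:
    - [1,0.05,0.01,-0.09,0]
    - [1,0.09,0.02,-0.18,0]
    - [1,0.13,0.03,-0.27,0]
    - [1,0.13,0.03,-0.27,0]
    - [1,0.13,0.03,-0.27,0]

```text
time_s: 8.48
ee_pos: [0.5239, 0.068, 0.3716]
eef_rot: [3.142, -0.0, 0.26]
force: [1.9, 0.7, 0.2]
grip_width: 0.0566
grip_force: 8.0
```

```bash
cat >> h.py <<'E'
y=np.radians(10.8);ux=np.array([np.cos(y),np.sin(y),0]);uy=np.array([-ux[1],ux[0],0]);k=np.radians(27)
Z=-np.sin(k)*ux+np.cos(k)*np.array([0,0,1]);X=np.cos(k)*ux+np.sin(k)*np.array([0,0,1]);S=np.array([.5378,.0697,.165])
def hub():
    c=ctrl.camera("scene");r0,c0=225,325
    H=cv2.cvtColor(c["image"],cv2.COLOR_RGB2HSV)[r0:265,c0:365];m=cv2.inRange(H,(105,165,150),(125,255,255))
    n,l,st,ce=cv2.connectedComponentsWithStats(m)
    def pre(s): return np.array(proj(c,S+(s+.027)*Z))
    for i in range(1,n):
        if st[i,4]>25:print("blob",st[i],ce[i]+[c0,r0])
    m2=cv2.inRange(H,(0,60,110),(14,255,255))|cv2.inRange(H,(165,60,110),(179,255,255));ys,xs=np.nonzero(m2)
    if len(xs):print("bar",len(xs),xs.mean()+c0,ys.mean()+r0)
    print("pred s=0,6,12,18",[np.round(pre(q/1000),1) for q in(0,6,12,18)])
    o=ctrl.get_obs();p=o["ee_pos"]-[0,0,.18]-S;print("t",o["time_s"],"grasp pt along axle",p@Z,"off x,y",p@X,p@uy,"F axial",o["force"]@Z,"M",o["moment"])
    return c
E
python3 - <<'E'
from h import *
hub()
E
```

```text
bar 7 325.2857142857143 227.14285714285714
pred s=0,6,12,18 [array([341.1, 248.3]), array([342.6, 246.4]), array([344. , 244.4]), array([345.4, 242.5])]
t 8.525 grasp pt along axle 0.030040170627775573 off x,y -0.0003812381031476956 0.0009072100562815668 F axial -1.1050220046324088 M [ 0.21125469 -0.45059345 -0.00844956]
```

Run:
```python
from h import *
c=ctrl.camera("scene");I=c["image"];save("g5.png",cv2.resize(I[200:275,290:390],(800,600),interpolation=cv2.INTER_CUBIC))
print(cv2.cvtColor(I,cv2.COLOR_RGB2HSV)[246:250,340:352:2])
```

```text
[[[112 113 179]
  [112 113 174]
  [112 122 193]
  [111 138 222]
  [111 137 223]
  [112 114 177]]

 [[112 105 179]
  [112 102 178]
  [112 110 178]
  [111 135 221]
  [111 137 227]
  [111 123 197]]

 [[112 114 208]
  [111 101 197]
  [112 109 183]
  [111 134 222]
  [111 135 223]
  [111 124 204]]

 [[110 122 229]
  [110 102 224]
  [111 126 206]
  [111 134 228]
  [111 135 227]
  [111 130 216]]]
```

View pics/g5.png

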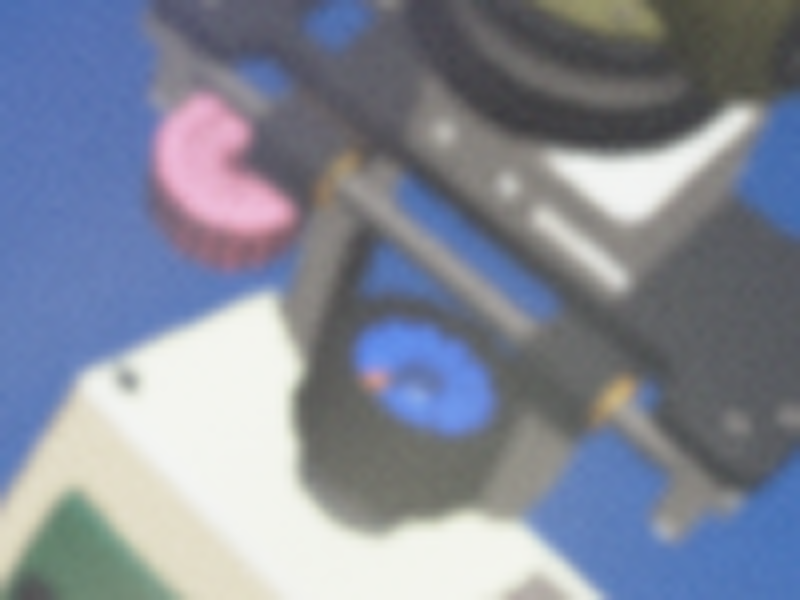

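The hub centre is at crop (426,377), i.e. px (342.8,246.6). That puts the underside about 6 mm above the seat, already past the 12 mm key stop, so the key is in the keyway. I keep pushing gently.

Emit:
servo_tool:
  motion:
    - [1,0.05,0.01,-0.09,0]
    - [1,0.09,0.02,-0.18,0]
    - [1,0.13,0.03,-0.27,0]
    - [1,0.18,0.03,-0.36,0]
    - [1,0.18,0.03,-0.36,0]

```text
time_s: 9.2
ee_pos: [0.5256, 0.0683, 0.368]
eef_rot: [-3.141, 0.0, 0.26]
force: [-1.8, -0.3, 3.5]
grip_width: 0.0564
grip_force: 8.0
```

Emit:
servo_tool:
  motion:
    - [1,0.05,0.01,-0.09,0]
    - [1,0.09,0.02,-0.18,0]
    - [1,0.13,0.03,-0.27,0]
    - [1,0.13,0.03,-0.27,0]

```text
time_s: 9.7
ee_pos: [0.5268, 0.0686, 0.3652]
eef_rot: [-3.141, 0.001, 0.26]
force: [-5.6, 0.9, 3.9]
grip_width: 0.0568
grip_force: 8.0
```

```bash
sed -i 's/(105,165,150)/(105,90,165)/' h.py
python3 - <<'E'
from h import *
hub()
E
```

```text
blob [14  1 17 16 51] [346.98039216 233.62745098]
blob [  9  17  17  13 124] [342.50806452 247.94354839]
blob [33 32  7  8 43] [361.65116279 261.04651163]
pred s=0,6,12,18 [array([341.1, 248.3]), array([342.6, 246.4]), array([344. , 244.4]), array([345.4, 242.5])]
t 9.75 grasp pt along axle 0.023005833146768705 off x,y -0.000604950388531928 0.0009837630091090756 F axial 6.061242621868192 M [0.12074121 0.87352822 0.0035216 ]
```

Emit:
servo_tool:
  motion:
    - [1,0,0,0,0]
    - [1,0.05,0.01,-0.09,0]
    - [1,0.09,0.02,-0.18,0]
    - [1,0.09,0.02,-0.18,0]
  squeeze: 15

```text
time_s: 10.25
ee_pos: [0.5276, 0.0689, 0.364]
eef_rot: [-3.141, 0.001, 0.261]
force: [-10.4, 0.1, 10.8]
grip_width: 0.0564
grip_force: 15.0
```

Run:
```python
from h import *
hub()
```

```text
blob [14  2 17 15 49] [346.46938776 234.2244898 ]
blob [  9  17  17  13 120] [342.66666667 247.99166667]
blob [32 33  8  7 41] [361.43902439 261.41463415]
pred s=0,6,12,18 [array([341.1, 248.3]), array([342.6, 246.4]), array([344. , 244.4]), array([345.4, 242.5])]
t 10.3 grasp pt along axle 0.02156458019265809 off x,y -0.0004386203608113729 0.0010883883223117067 F axial 13.991805627261373 M [0.13264795 1.61877221 0.09686904]
```

Emit:
servo_tool:
  motion:
    - [1,-0.09,-0.02,0.18,0]
    - [0.2,-0.09,-0.02,0.18,0]
    - [0.2,-0.09,-0.02,0.18,0]
    - [0.2,-0.09,-0.02,0.18,0]
    - [0.2,-0.09,-0.02,0.18,0]

```text
time_s: 10.92
ee_pos: [0.527, 0.0686, 0.3653]
eef_rot: [-3.142, 0.0, 0.26]
force: [0.1, -0.1, 0.5]
grip_width: 0.0751
grip_force: 0.0
```

Run:
```python
from h import *
c=hub();I=c["image"]
save("g6.png",cv2.resize(I[225:270,315:375],(800,600),interpolation=cv2.INTER_CUBIC))
P=lambda q:np.round((np.array(proj(c,q))-[315,225]+.5)*13.33)
for s in(0,.003,.006):print(s,"hub",P(S+(s+.027)*Z),"under +-uy",P(S+s*Z+.028*uy),P(S+s*Z-.028*uy),"low -X",P(S+s*Z-.028*X),"hubrim",P(S+(s+.027)*Z+.02*uy),P(S+(s+.027)*Z-.02*uy))
```

```text
blob [10  0 26 20 71] [347.56338028 234.32394366]
blob [ 5  7 10  8 44] [333.95454545 235.52272727]
blob [ 10  17  16  13 112] [343.08928571 248.10714286]
pred s=0,6,12,18 [array([341.1, 248.3]), array([342.6, 246.4]), array([344. , 244.4]), array([345.4, 242.5])]
t 10.975 grasp pt along axle 0.022986271157664794 off x,y -0.0004236579746176136 0.0009323672998980934 F axial -0.38951899333253387 M [ 0.01013667 -0.00525658 -0.0440265 ]
0 hub [355. 317.] under +-uy [399. 557.] [149. 307.] low -X [365. 380.] hubrim [448. 408.] [264. 228.]
0.003 hub [365. 304.] under +-uy [408. 544.] [158. 294.] low -X [374. 368.] hubrim [458. 395.] [274. 216.]
0.006 hub [374. 291.] under +-uy [418. 532.] [167. 282.] low -X [383. 356.] hubrim [468. 382.] [283. 203.]
```

View pics/g6.png

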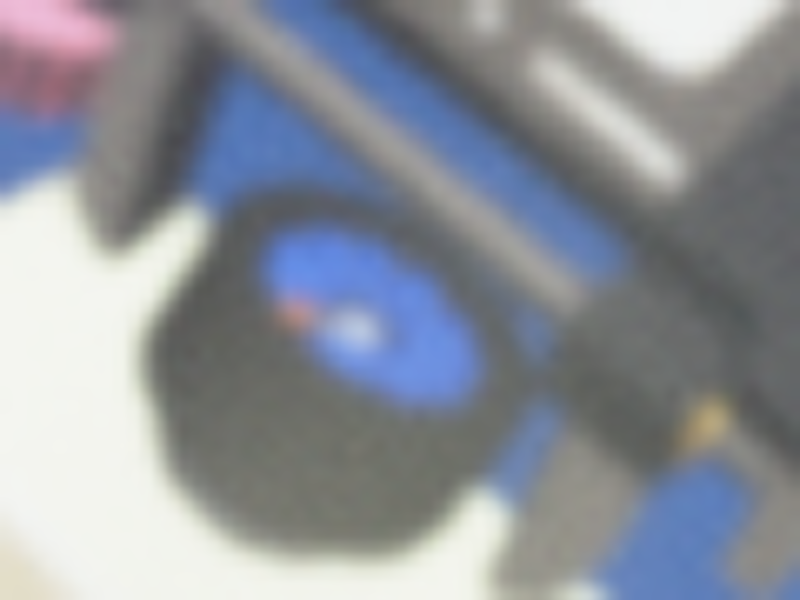

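The released wheel stays on the axle. Its hub centre is at crop (375,316), with the axle tip in the bore at (355,328). The tyre rim hides part of the hub, so the last millimetres are unclear. I'll check by feel, resting the closed fingertips on the tyre's top edge, which at home is 204 mm up.

Emit:
servo_tool:
  motion:
    - [0.2,0,0,1.5,0]
    - [0.2,0,0,4,0]
    - [0.2,0,0,6.4,0]
    - [1,0,0,6.4,0]
    - [1,2.2,0.3,6.4,0]
    - [1,2.2,0.3,6.4,0]
    - [1,2.2,0.3,6.4,0]
    - [1,2.2,0.3,6.4,0]
    - [1,2.2,0.3,5,0]
    - [1,2.2,0.3,4.5,0]
    - [1,2.2,0.3,4.5,0]

```text
time_s: 12.35
ee_pos: [0.5489, 0.0716, 0.4097]
eef_rot: [-3.141, 0.001, 0.26]
force: [0.1, 0.7, -0.3]
grip_width: 0.001
grip_force: 0.0
```

Emit:
servo_tool:
  motion:
    - [1,0,0,-0.1,0]
    - [1,0,0,-0.2,0]
    - [1,0,0,-0.3,0]
    - [1,0,0,-0.3,0]

```text
time_s: 12.85
ee_pos: [0.549, 0.0716, 0.4073]
eef_rot: [-3.142, 0.0, 0.26]
force: [0.2, 0.4, 0.4]
grip_width: 0.0004
grip_force: 0.0
```

Emit:
servo_tool:
  motion:
    - [1,0,0,-0.1,0]
    - [1,0,0,-0.2,0]
    - [1,0,0,-0.2,0]

```text
time_s: 13.22
ee_pos: [0.549, 0.0716, 0.4053]
eef_rot: [-3.142, 0.0, 0.26]
force: [-0.4, 0.8, -0.3]
grip_width: -0.0
grip_force: 0.0
```

Emit:
servo_tool:
  motion:
    - [1,0,0,-0.1,0]
    - [1,0,0,-0.1,0]

```text
time_s: 13.48
ee_pos: [0.549, 0.0716, 0.4043]
eef_rot: [-3.142, 0.0, 0.26]
force: [-0.7, 0.7, 0.2]
grip_width: 0.0007
grip_force: 0.0
```

Emit:
servo_tool:
  motion:
    - [1,0,0,-0.1,0]
    - [1,0,0,-0.1,0]

```text
time_s: 13.72
ee_pos: [0.549, 0.0716, 0.4034]
eef_rot: [3.142, -0.0, 0.26]
force: [-0.2, -0.5, 0.8]
grip_width: 0.0002
grip_force: 0.2
```

Emit:
servo_tool:
  motion:
    - [1,0,0,-0.1,0]
    - [1,0,0,-0.1,0]

```text
time_s: 13.98
ee_pos: [0.549, 0.0716, 0.4028]
eef_rot: [3.141, -0.001, 0.26]
force: [0.3, -0.4, 5.2]
grip_width: 0.0004
grip_force: 2.3
```

Emit:
servo_tool:
  motion:
    - [1,0,0,-0.1,0]
    - [1,0,0,-0.1,0]

```text
time_s: 14.22
ee_pos: [0.5491, 0.0716, 0.4024]
eef_rot: [3.141, -0.002, 0.26]
force: [0.1, -0.2, 9.0]
grip_width: 0.0005
grip_force: 5.1
```

Firm contact came at fingertip height 204 mm, exactly the height of a fully seated wheel. I back off for a last look.

Emit:
servo_tool:
  motion:
    - [1,0,0,2,0]
    - [1,0,0,7,0]
    - [0,-3,-6,12,0]
    - [0,-8,-12,14,0]
    - [0,-12,-18,14,0]
    - [0,-15,-24,14,0]
    - [0,-18,-30,14,0]
    - [0,-18,-30,14,0]
    - [0,-18,-30,14,0]
    - [0,-18,-30,14,0]

```text
time_s: 15.48
ee_pos: [0.3692, -0.2281, 0.5412]
eef_rot: [-3.141, 0.0, 0.26]
force: [-0.1, -0.6, -0.1]
grip_width: 0.0771
grip_force: 0.0
```

Run:
```python
from h import *
a=ctrl.camera("top")["image"];b=ctrl.camera("scene")["image"]
save("f.png",np.vstack([np.hstack([cv2.resize(a[180:240,70:190],(800,400))])[:, :800],cv2.resize(b[225:270,310:430],(800,200))]))
print(ctrl.get_obs()["time_s"],ctrl.get_obs()["ee_pos"])
```

```text
15.575 [ 0.36953918 -0.22753118  0.54125394]
```

View pics/f.png

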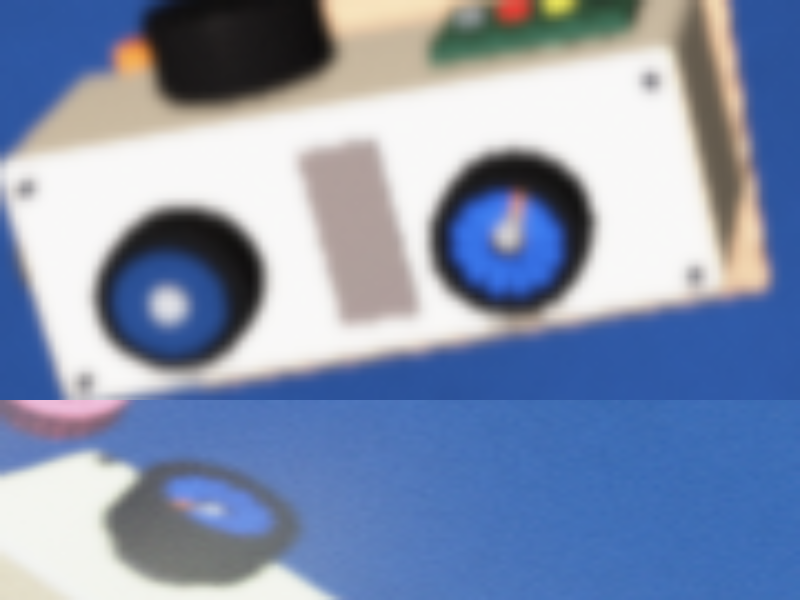

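The wheel sits square on the panel, with its tyre centred at top crop (512,232) and the axle end centred in the bore. It stands like its neighbour at (180,288), and the arm is clear.

```bash
python3 -c "
from station import ctrl
print(ctrl.hand_in())"
```

```text
the job is handed in; nothing more can be done
None
```

The wheel is on the axle with its key engaged, pushed home against its seat (a fingertip touch found the tyre's top edge at 204 mm, its seated height) and released; the job was handed in at about 15.6 s, and no verdict came back.

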